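Stamp a coaster blank on the pedal press

TASK

Slide the carriage with the coaster blank fully home under the head of the stamping press. Then slowly press the guarded foot pedal down until it bottoms firmly on its hidden stop, without forcing it hard against the stop, keep it bottomed so that the stamp stays on the blank for a full second, and let the pedal come all the way up again. Leave the blank and carriage at home under the head, never bottom the pedal before the carriage is home, and do not disturb the other ware on the table.

Things in the scene. Friction and masses are not known exactly. Their poses are not given: they have to be found in the camera images.
- press: white and grey bench stamping press, fixed. Origin: on the table under it, z up, x = the carriage's way in; its open front faces -x. In mm: base plate x -160 to 140, 170 wide, top at z 20; white head overhanging at x -45 to 120, 180 wide, z 155 to 230, on columns at x 40 to 100, y +-69 to +-85. In front of x -45 only the carriage stands on the base
- carriage (a joint): position in m of the aluminium carriage along the press's x: 0 all the way out (start), 0.100 home against its end stop under the head. It runs stiffly (about 2 N) and stays where it is left
- push_face (a point): centre of the outer face of the carriage's upright push plate; the face looks to the press's -x. The plate is 80 wide (y), 8 thick, its lower end 32 and its top 65 mm above the table; this point is 50 mm above the table. At home it is at press x -17 mm, 28 mm under the head's front edge
- tile: plain white ceramic coaster blank 90 x 90 x 8 mm, loose in the carriage's shallow nest, behind the push plate. Origin: centre of its underside, z up
- stamp: round rubber stamp, 56 mm across, hanging from the press head over press x 40, driven down by the pedal. Origin: centre of its underside, z up; 65 mm above the table at rest, the tile's top is at 40 mm. It is sprung and yields up to 16 mm once on the tile
- pedalbox: dark steel guarded foot pedal on the table, fixed. Origin: on the table under it, z up; open front faces -x. In mm: base plate x -105 to 125, 190 wide, top at z 10; over the pedal a roof of 8 mm steel bars (z 180 to 188, 21 mm gaps), x -92 to 119, 190 wide, on posts at x 10 to 30 and 98 to 118, y +-91; ahead of them the sides are open
- pedal (a joint): angle in rad of the hinged spring pedal: 0 up (at rest), grows as its front end goes down; the stop bolt ends the stroke somewhere between 0.13 and 0.19. It springs back up by itself. At the tread the spring takes about 3 N to start and 6 to 10 N just before the stop
- tread (a point): press here: middle of the ribbed tread, on top of the pedal near its front end, moves with it. The aluminium pedal is 100 wide, 8 thick and ends 15 mm beyond this point towards -x. At rest the point is 61 mm above the table at pedalbox x -62 mm, 30 mm inside the guard's front edge; the pedal slopes up towards -x by 0.17 rad
- pedal_hinge (a point): the pedal's hinge axis (along the pedalbox's y), 30 mm above the table at pedalbox x 95
- stop_bolt: adjustable stop bolt hidden under the pedal, 18 mm head, at pedalbox x -25 mm, 120 mm from the hinge. Origin: centre of the head's top, 24 to 30 mm above the table, set anew each time. The pedal's underside, 4 mm below its midplane through the hinge, lands on it
- beaker: white ceramic beaker, 72 mm across, 85 mm tall, loose bystander. Origin: centre of its underside, z up
- glaze_bottle: clear plastic bottle, 44 mm across, 110 mm tall, loose bystander. Origin: centre of its underside, z up
- bowl: white ceramic bowl, 100 mm across, 50 mm tall, loose bystander. Origin: centre of its underside, z up
- mug: terracotta mug, 80 mm across and 75 mm tall, handle (35 mm more) at its own +y, loose bystander. Origin: centre of its underside, z up
- cork_block: cork block 90 x 60 x 35 mm, loose bystander. Origin: centre of its underside, z up
- glaze_jar: glass jar with white lid, 60 mm across, 70 mm tall, loose bystander. Origin: centre of its underside, z up
There are look-alikes about, which are no part of the job. Leave any yellow look-alike of the tile alone.

How it is judged (in metres and radians):
On the way, in this order (a step that is already met when the one before it is completed fails the run):
1. the carriage is home under the head with the blank in its nest (value of joint carriage above 0.096 m and x of tile in the frame of press between 0.034 and 0.046 m and angle between tile's own z axis and vertical below 0.05 rad), for 0.2 s.
2. the pedal bears on its stop bolt with more than 2 N and the stamp is on the blank, for 0.8 s (contact force between stop_bolt and anything else above 2 N and contact force between stamp and tile above 0.5 N and value of joint carriage above 0.096 m), for 0.8 s.
At the end, for the whole second after the job is handed in: the carriage is within 4 mm of home, the blank lies flat in its nest under the stamp (within 6 mm along the track, 0.05 rad) and is at rest, the pedal is up again (below 0.03 rad) and the stamp with it (above 57 mm) (all of step 1 and value of joint pedal below 0.03 rad and height (world z) of stamp above 0.057 m and linear speed of tile below 0.02 m/s); the robot touches nothing.
It fails at once if the pedal is driven against its stop bolt with more than 60 N (contact force between stop_bolt and anything else above 60 N).
It fails at once if the pedal is bottomed while the carriage is not home (contact force between stop_bolt and anything else above 2 N and value of joint carriage below 0.09 m).
It fails at once if other ware is moved by more than 30 mm (distance of any of beaker, glaze_bottle, bowl, mug, cork_block, glaze_jar from where it was at the start of the episode above 0.03 m).
It also fails if it takes over 69 s, if anything falls off the work surface, if the arm or the gripper's body presses on something with over 40 N, if the wrist force passes 120 N, or if a joint passes its speed limit or range.

ROBOT

A 6-joint arm with a two-finger parallel gripper is mounted at the origin on the work surface. World frame = base frame: x ahead of the robot, y to its left, z up, the work surface at z = 0. Lengths are in mm, angles in rad, forces in N, time in s.
With the tool pointing down it reaches from about 275 to 1000 mm from the base axis. Payload 8.4 kg.
Tool frame: the origin (TCP) lies between the finger pads; the fingertips stand 17 mm ahead of it and the grasp point (between the pads) lies 2 mm behind it; z points along the fingers, y is the line along which they close (so a half turn about z gives the same grasp; the last joint's range is limited). The gripper opens to 85 mm and grips with 20 to 120 N. Pads are 22 mm wide; open, the fingers measure 114 mm over their backs; the gripper's body (76 mm by 85 mm) begins 54 mm behind the grasp point. The pads swing forward as they close: fully open they stand 13 mm farther back than shut.
Start: joints at [1.242, 0.353, 1.633, -0, 1.155, -0.002], TCP at [200.632, 591.925, 248.281] pointing down, gripper open.
Joint ranges: [-2.63, 2.63], [-0.92, 2.1], [0.06, 2.66], [-1.3, 4.44], [0, 2.69], [-3.02, 3.02]. Speed limits (rad/s): [2.22, 2.22, 2.79, 3.14, 3.14, 3.14].

INTERFACE

Orientations are given as [roll, pitch, yaw] about the fixed x, y, z axes, in that order (R = Rz(yaw) Ry(pitch) Rx(roll)).
In Python, from rig import sense, grab_frame, sign_off gives the robot as it stands. The module is installed in compiled form; this text tells all that it offers.
- The arm moves only by the tool send_rows, never from a script. Its argument "moves" is a list that holds one entry, the list of rows, each a list of 7 numbers: the shift along the world's x, y, z in m, then the turn, a rotation vector about the world's x, y, z in rad, then the opening, from -1 (shut) to 1 (fully open). In form: [[[dx, dy, dz, rx, ry, rz, jaw], ...]]. A call has 1 to 10 rows; each row shifts and turns the commanded pose from where the row before left it; what a row does not reach is not made up. A row lasts 1/10 s, in which the tool goes at most 50 mm and 8.59 degrees, less where a joint would pass 70% of its speed; a pose out of reach is approached as far as the arm can. A call with a gripper value outside its range is refused whole. The fingers move at their own pace and stop on an object; "grip_force" is the grip in N (left out, the last holds). Time passes only in rows, so rows that do not move let the fingers close. It gives the time, the measured TCP pose, the force, the opening and the grip force at its end, in the units of the state.
- sense(): the state, without advancing time (a new reading comes with each control period).
- grab_frame(name): name is "scene" or "side" or "wrist"; returns a dict with "img" (384x512x3 uint8, red, green, blue), "mtx" (3x3 intrinsics, pixels), "rvec" (rotation vector, rad) and "tvec" (3), from world to camera coordinates, as OpenCV has them; the wrist camera has in their place "T_tool_cam" (4x4, takes a point from camera to tool coordinates, whose origin is the TCP and whose axes are the flange's). Camera axes: x right, y down, z forward; pixel columns grow to the right and rows downward; lengths in mm; the calibration is good to about 2 mm. The wrist camera is an equidistant fisheye: a pixel r from the principal point sees the ray r / f radians off the axis. A picture is of the moment at which its call begins: read the wrist's pose just before it. There is no depth.
- sign_off(): hands the job in; it is judged then, once.
The state is a dict: "clock": time; "qpos": joint angles; "qvel": joint speeds; "joint_efforts": joint torques, N m; "eef_pos": TCP position; "tcp_rot": TCP orientation; "contact_force": force on the tool from outside, world axes, zero at the start; "wrist_torque": the same for the moment, N m; "opening": opening from 0.0 (shut) to 1.0 (fully open); "grasp_force": force on a finger pad.
Only numpy, scipy, OpenCV 4.12 (cv2) and the standard library are available. Lean on these libraries where they do the work, as an engineer would, in place of code of your own. Each camera call takes 0.05 s, during which the arm holds its last target. There are 200 camera calls.

## Working session

There is one attempt and no reset: what is moved stays moved. The work goes in short steps, Python scripts to look and compute and a tool call to move; the robot and the scene stay as the last step left them, time stands still between calls to the robot, and variables do not carry over. Pictures are saved under pics/ and viewed, at most 10 in all, crops included, and the job is handed in when it is done.

Besides the shell and the picture viewer there is one more tool, called after "Call:" by a JSON object that holds its "method" and its "body", one argument or row to a line. send_rows: Moves the arm, as the interface text tells. Its arguments: {"type":"object","properties":{"moves":{"type":"array"},"grip_force":{"type":"number"}},"required":["moves"]}

```bash
mkdir -p pics; cat > h.py <<'E'
import numpy as np, cv2
from rig import sense, grab_frame
def cam(f):
    R,_=cv2.Rodrigues(np.array(f["rvec"],float)); t=np.array(f["tvec"],float).ravel(); return R,t,np.array(f["mtx"],float)
def ray(f,u,v):
    R,t,K=cam(f); d=R.T@np.linalg.inv(K)@np.array([u,v,1.]); return -R.T@t,d/np.linalg.norm(d)
def onz(f,u,v,z):
    o,d=ray(f,u,v); return o+d*(z-o[2])/d[2]
def proj(f,P):
    return cv2.projectPoints(np.array(P,float).reshape(-1,3),np.array(f["rvec"],float),np.array(f["tvec"],float),np.array(f["mtx"],float),None)[0].reshape(-1,2)
def cross(f,a,g,b):
    o,d=ray(f,*a);p,e=ray(g,*b)
    s=np.linalg.lstsq(np.c_[d,-e],p-o,rcond=None)[0]
    A=o+s[0]*d;B=p+s[1]*e; return (A+B)/2,np.linalg.norm(A-B)
E
python3 - <<'E'
from h import *
import pickle
fs={n:grab_frame(n) for n in("scene","side")}
pickle.dump(fs,open("f.pkl","wb"))
for n,f in fs.items():
    cv2.imwrite(f"pics/{n}.png",cv2.resize(f["img"][:,:,::-1],(800,600),interpolation=cv2.INTER_CUBIC))
    R,t,K=cam(f);print(n,-R.T@t,K[0,0])
s=sense();print(s)
E
```

```text
scene [ 261.80436553  117.31068196 1183.94343424] 347.64137875656115
side [1704.27509455 -670.61227869 1332.00628838] 491.8119126797999
{'clock': 0.1, 'qpos': array([ 1.24158642e+00,  3.53616763e-01,  1.63406200e+00, -2.20702554e-06,
        1.15517283e+00, -2.41191767e-03]), 'qvel': array([-1.61690102e-04,  1.41097674e-05, -3.02059298e-03,  6.35853633e-04,
        1.88956521e-03, -1.88259504e-03]), 'joint_efforts': array([-6.62565599e-04, -6.06354046e+01, -3.42818499e+01, -5.88821808e-05,
        3.93592607e-03, -4.16819671e-05]), 'eef_pos': array([200.5107859 , 591.54035739, 247.61211574]), 'tcp_rot': array([-3.14033371e+00, -1.01847015e-06,  2.81479556e+00]), 'contact_force': array([-0.64452315,  0.80472796,  0.33719656]), 'wrist_torque': array([-0.01314587,  0.0322881 ,  0.00837778]), 'grasp_force': 0.0, 'opening': 0.9967287019458763}
```

View pics/scene.png

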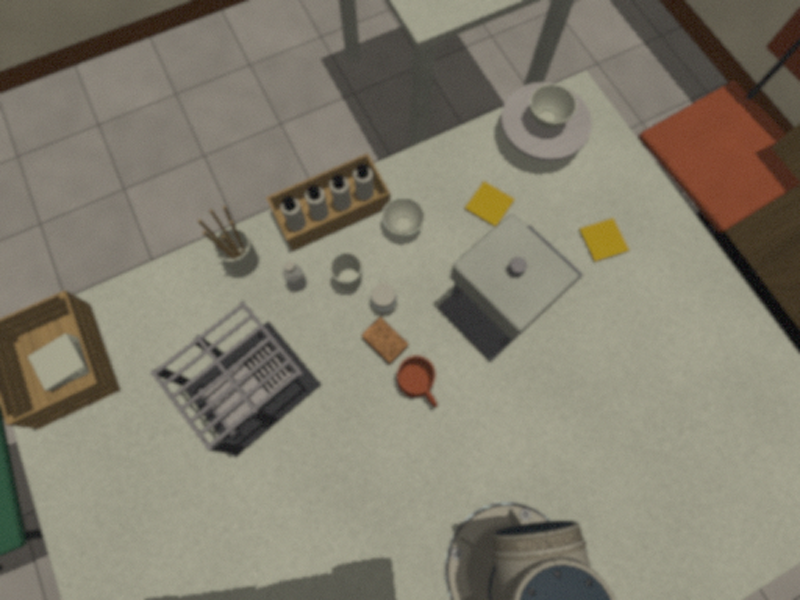

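View pics/side.png

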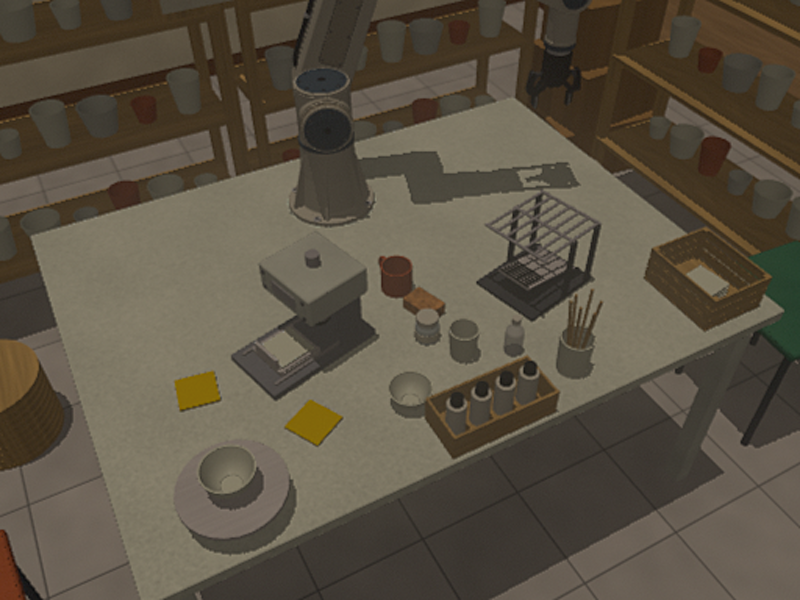

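The scene view (800x600 px) shows the press head at (515,275), the guard at (235,385) and bystanders between them, with yellow look-alikes at (490,203) and (604,240). The side view shows a white tile on the press base at (285,350), and another white tile in the basket at (708,280). Next I measure the corners.

```bash
python3 - <<'E'
from h import *
import pickle
fs=pickle.load(open("f.pkl","rb"))
k=.64
def p(n,u,v,z,l=""): print(n,l,onz(fs[n],u*k,v*k,z).round(0))
for u,v in[(453,270),(515,215),(581,275),(518,335)]:p("scene",u,v,230,"head")
for u,v in[(313,233),(260,265),(366,270),(312,318)]:p("side",u,v,230,"head")
for u,v in[(436,303),(490,359)]:p("scene",u,v,20,"base")
for u,v in[(233,355),(275,395),(377,331)]:p("side",u,v,20,"base")
for u,v in[(285,350)]:p("side",u,v,40,"tile")
for u,v in[(152,373),(243,303),(320,383),(212,448)]:p("scene",u,v,188,"roof?")
for u,v in[(320,383),(237,455)]:p("scene",u,v,10,"pb base")
for u,v in[(542,193),(600,222),(486,223),(548,262)]:p("side",u,v,188,"roof")
for u,v in[(478,281),(533,315),(607,265)]:p("side",u,v,10,"pb base")
for a in("scene","side"):
    im=fs[a]["img"]
    for nm,(x0,x1,y0,y1) in ({"press":(270,380,130,235),"ped":(90,210,185,300)} if a=="scene" else {"press":(140,250,140,260),"ped":(295,395,115,210)}).items():
        c=im[y0:y1,x0:x1,::-1]; c=np.clip(c.astype(float)*1.5,0,255).astype(np.uint8)
        cv2.imwrite(f"pics/{a}_{nm}.png",cv2.resize(c,None,fx=5,fy=5,interpolation=cv2.INTER_CUBIC))
A=[cv2.imread(f"pics/{a}_press.png")[:525,:550] for a in("scene","side")]
def comb(l,o):
    H=max(i.shape[0] for i in l)
    l=[cv2.copyMakeBorder(i,0,H-i.shape[0],0,0,cv2.BORDER_CONSTANT) for i in l]
    m=np.hstack(l); s=min(800/m.shape[1],600/m.shape[0]);print(o,s,m.shape); cv2.imwrite(o,cv2.resize(m,None,fx=s,fy=s))
comb([cv2.imread(f"pics/{a}_press.png") for a in("scene","side")],"pics/cp.png")
comb([cv2.imread(f"pics/{a}_ped.png") for a in("scene","side")],"pics/cq.png")
E
```

```text
scene head [ 539. -143.  230.]
scene head [ 585. -306.  230.]
scene head [ 422. -352.  230.]
scene head [ 376. -187.  230.]
side head [ 394. -203.  230.]
side head [ 441. -349.  230.]
side head [ 566. -153.  230.]
side head [ 645. -314.  230.]
scene base [ 548. -128.   20.]
scene base [ 382. -172.   20.]
side base [ 468. -455.   20.]
side base [ 625. -413.   20.]
side base [ 557. -128.   20.]
side tile [ 529. -348.   40.]
scene roof? [624. 437. 188.]
scene roof? [674. 238. 188.]
scene roof? [467. 170. 188.]
scene roof? [449. 387. 188.]
scene pb base [504. 179.  10.]
scene pb base [446. 394.  10.]
side roof [471. 385. 188.]
side roof [633. 438. 188.]
side roof [507. 196. 188.]
side roof [694. 242. 188.]
side pb base [512. 183.  10.]
side pb base [681. 236.  10.]
side pb base [620. 512.  10.]
pics/cp.png 0.7272727272727273 (600, 1100, 3)
pics/cq.png 0.7272727272727273 (575, 1100, 3)
```

View pics/cp.png

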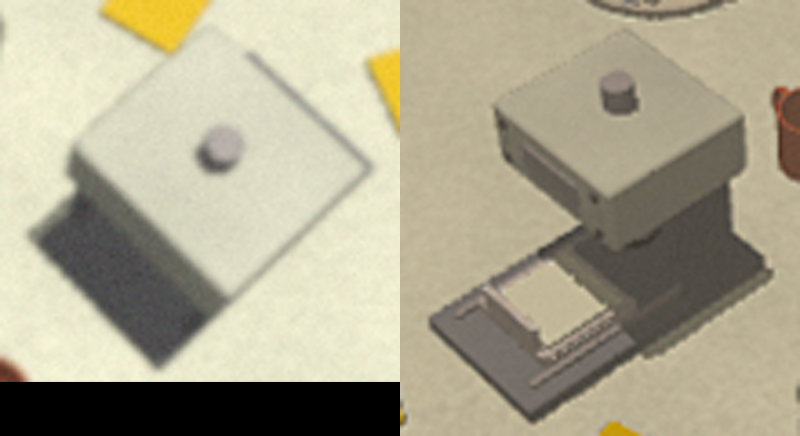

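View pics/cq.png

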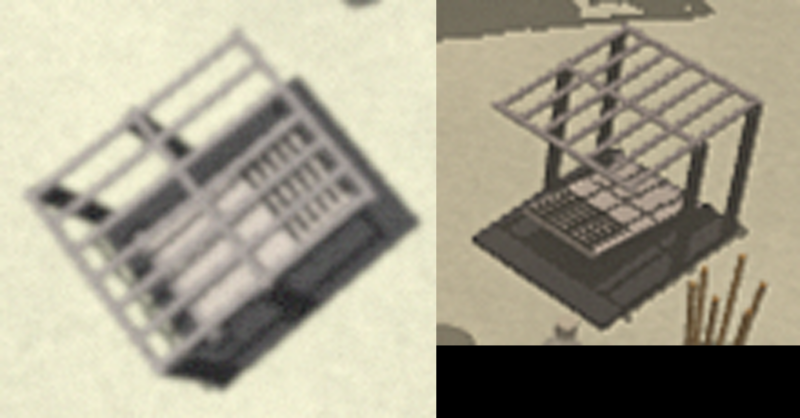

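The crops show the press open towards world -y, with the carriage and tile in front of the head (scene-crop and side-crop agree). The pedal's ribbed tread also points -y, at side-crop (575,225).

Tile candidates:
- Press nest, side (285,350): this is the blank.
- Basket, (708,280): a decoy.
- Yellow pair, (198,390) and (313,422): also decoys.

Now I refine the poses, locate the bystanders and plan the orientation.

```bash
cat > plan.py <<'E'
from h import *
from scipy.spatial.transform import Rotation as Ro
PR=np.array([503,-283.]);PY=np.deg2rad(105.7)
PB=np.array([565,310.]);BY=np.deg2rad(107.3)
def w(o,y,x,yy=0): return o+np.array([np.cos(y)*x-np.sin(y)*yy,np.sin(y)*x+np.cos(y)*yy])
C=Ro.from_euler('z',np.pi/2)
def fk(q): return Ro.from_euler('z',q[0])*Ro.from_euler('y',q[1]+q[2])*Ro.from_euler('z',q[3])*Ro.from_euler('y',q[4])*Ro.from_euler('z',q[5])*C
E
python3 - <<'E'
from plan import *
import pickle
fs=pickle.load(open("f.pkl","rb"));k=.64
s=sense(); print("fk err",(fk(s["qpos"]).inv()*Ro.from_euler('xyz',s["tcp_rot"])).magnitude())
def P(o,y,L): return [list(w(o,y,a,b))+[z] for a,b,z in L]
L=[(-160,85,20),(-160,-85,20),(140,85,20),(140,-85,20),(-45,90,230),(-45,-90,230),(120,90,230),(120,-90,230),(-117,0,50),(-117,40,65),(-117,-40,65)]
M=[(-105,95,10),(-105,-95,10),(125,95,10),(125,-95,10),(-92,95,188),(-92,-95,188),(119,95,188),(119,-95,188),(-77,50,64),(-77,-50,64),(-62,0,61)]
for n in fs: print(n);print((proj(fs[n],P(PR,PY,L))/k).round(0).tolist());print((proj(fs[n],P(PB,BY,M))/k).round(0).tolist())
for nm,u,v,z in[("bottle",293,270,110),("beaker",346,265,85),("jar",383,293,70),("cork",384,335,35),("mug",415,370,75),("bowl",402,215,50),("brushes",225,215,200),("bigbowl",552,95,100),("box",365,165,80),("box2",292,205,80)]:
    print(nm,onz(fs["scene"],u*k,v*k,z).round(0))
print("push start/home",w(PR,PY,-117),w(PR,PY,-17),"tread",w(PB,BY,-62))
E
```

```text
fk err 5.056695285972573e-16
scene
[[581.0, 271.0], [527.0, 222.0], [489.0, 359.0], [435.0, 304.0], [578.0, 272.0], [509.0, 209.0], [518.0, 330.0], [448.0, 262.0], [544.0, 253.0], [559.0, 262.0], [533.0, 238.0]]
[[319.0, 383.0], [262.0, 322.0], [235.0, 461.0], [179.0, 394.0], [300.0, 372.0], [235.0, 302.0], [209.0, 456.0], [145.0, 378.0], [291.0, 373.0], [260.0, 339.0], [270.0, 361.0]]
side
[[230.0, 355.0], [275.0, 396.0], [330.0, 293.0], [376.0, 328.0], [257.0, 262.0], [309.0, 303.0], [316.0, 229.0], [368.0, 266.0], [266.0, 356.0], [254.0, 342.0], [276.0, 361.0]]
[[476.0, 280.0], [535.0, 316.0], [531.0, 239.0], [590.0, 271.0], [484.0, 222.0], [548.0, 258.0], [538.0, 185.0], [601.0, 217.0], [498.0, 267.0], [530.0, 286.0], [518.0, 274.0]]
bottle [727. 126. 110.]
beaker [696.  19.  85.]
jar [607. -26.  70.]
cork [531.  11.  35.]
mug [426.  -9.  75.]
bowl [ 764. -152.   50.]
brushes [857. 199. 200.]
bigbowl [ 863. -606.  100.]
box [ 904. -127.   80.]
box2 [885.  65.  80.]
push start/home [ 534.66025218 -395.63493433] [ 507.60020758 -299.36575969] tread [583.43724219 250.80483043]
```

```bash
python3 - <<'E'
from plan import *
def Rt(yaw,tilt,spin):
    z=np.array([np.cos(yaw)*np.cos(tilt),np.sin(yaw)*np.cos(tilt),-np.sin(tilt)])
    x=np.array([-np.sin(yaw),np.cos(yaw),0]); return Ro.from_matrix(np.c_[x,np.cross(z,x),z])*Ro.from_euler('z',spin)
for nm,pos,yaw in(("press",w(PR,PY,-220),PY),("home",w(PR,PY,-160),PY),("pedal",w(PB,BY,-200),BY)):
  for tilt in(43,50):
   for sp in(0,90,180,270):
    o=[]
    for f in(1.7,2.0,2.3):
      q1=np.arctan2(pos[1],pos[0])
      E=(Ro.from_euler('z',q1)*Ro.from_euler('y',f)).inv()*Rt(yaw,np.deg2rad(tilt),np.deg2rad(sp))*C.inv()
      o.append(E.as_euler('ZYZ').round(2).tolist())
    print(nm,tilt,sp,o)
R0=Ro.from_euler('xyz',sense()["tcp_rot"])
for sp in(0,90,180,270): print(sp,(Rt(PY,np.deg2rad(43),np.deg2rad(sp))*R0.inv()).as_rotvec().round(3))
E
```

```text
press 43 0 [[0.48, 2.12, -2.46], [0.43, 1.85, -2.6], [0.41, 1.57, -2.72]]
press 43 90 [[0.48, 2.12, -0.89], [0.43, 1.85, -1.03], [0.41, 1.57, -1.15]]
press 43 180 [[0.48, 2.12, 0.68], [0.43, 1.85, 0.54], [0.41, 1.57, 0.42]]
press 43 270 [[0.48, 2.12, 2.25], [0.43, 1.85, 2.11], [0.41, 1.57, 1.99]]
press 50 0 [[0.4, 2.02, -2.5], [0.36, 1.74, -2.62], [0.36, 1.46, -2.72]]
press 50 90 [[0.4, 2.02, -0.93], [0.36, 1.74, -1.04], [0.36, 1.46, -1.15]]
press 50 180 [[0.4, 2.02, 0.64], [0.36, 1.74, 0.53], [0.36, 1.46, 0.42]]
press 50 270 [[0.4, 2.02, 2.21], [0.36, 1.74, 2.1], [0.36, 1.46, 1.99]]
home 43 0 [[0.52, 2.1, -2.41], [0.46, 1.83, -2.56], [0.44, 1.56, -2.69]]
home 43 90 [[0.52, 2.1, -0.84], [0.46, 1.83, -0.99], [0.44, 1.56, -1.12]]
home 43 180 [[0.52, 2.1, 0.73], [0.46, 1.83, 0.58], [0.44, 1.56, 0.45]]
home 43 270 [[0.52, 2.1, 2.3], [0.46, 1.83, 2.15], [0.44, 1.56, 2.02]]
home 50 0 [[0.43, 2.0, -2.45], [0.39, 1.73, -2.58], [0.39, 1.45, -2.69]]
home 50 90 [[0.43, 2.0, -0.88], [0.39, 1.73, -1.0], [0.39, 1.45, -1.12]]
home 50 180 [[0.43, 2.0, 0.69], [0.39, 1.73, 0.57], [0.39, 1.45, 0.45]]
home 50 270 [[0.43, 2.0, 2.26], [0.39, 1.73, 2.14], [0.39, 1.45, 2.02]]
pedal 43 0 [[0.81, 1.57, -1.74], [0.84, 1.36, -1.96], [0.91, 1.17, -2.2]]
pedal 43 90 [[0.81, 1.57, -0.17], [0.84, 1.36, -0.39], [0.91, 1.17, -0.63]]
pedal 43 180 [[0.81, 1.57, 1.4], [0.84, 1.36, 1.18], [0.91, 1.17, 0.94]]
pedal 43 270 [[0.81, 1.57, 2.97], [0.84, 1.36, 2.75], [0.91, 1.17, 2.51]]
pedal 50 0 [[0.69, 1.54, -1.74], [0.72, 1.32, -1.94], [0.8, 1.1, -2.16]]
pedal 50 90 [[0.69, 1.54, -0.17], [0.72, 1.32, -0.37], [0.8, 1.1, -0.59]]
pedal 50 180 [[0.69, 1.54, 1.4], [0.72, 1.32, 1.2], [0.8, 1.1, 0.98]]
pedal 50 270 [[0.69, 1.54, 2.97], [0.72, 1.32, 2.78], [0.8, 1.1, 2.55]]
0 [ 0.833 -0.022  0.566]
90 [ 0.619  0.585 -0.914]
180 [ 0.028  1.072 -2.36 ]
270 [ 0.687 -0.722  2.027]
```

Call:
{"method": "send_rows", "body": {
  "moves": [
    [[0.025, -0.03, 0.012, 0, 0, -0.097, -1], [0.025, -0.03, 0.012, 0, 0, -0.097, -1], [0.025, -0.03, 0.012, 0, 0, -0.097, -1], [0.025, -0.03, 0.012, 0, 0, -0.097, -1], [0.025, -0.03, 0.012, 0, 0, -0.097, -1], [0.025, -0.03, 0.012, 0, 0, -0.097, -1], [0.025, -0.03, 0.012, 0, 0, -0.097, -1], [0.025, -0.03, 0.012, 0, 0, -0.097, -1], [0.025, -0.03, 0.012, 0, 0, -0.097, -1], [0.025, -0.03, 0.012, 0, 0, -0.097, -1]]
  ]
}}

```text
clock: 1.1
eef_pos: [451.3, 290.5, 368.6]
tcp_rot: [-3.141, 0.0, 1.841]
contact_force: [0.2, 0.3, -0.9]
opening: -0.004
grasp_force: 0.0
```

Call:
{"method": "send_rows", "body": {
  "moves": [
    [[0.005, -0.04, 0, 0.079, 0.0221, 0, -1], [0.005, -0.04, 0, 0.079, 0.0221, 0, -1], [0.005, -0.04, 0, 0.079, 0.0221, 0, -1], [0.005, -0.04, 0, 0.079, 0.0221, 0, -1], [0.005, -0.04, 0, 0.079, 0.0221, 0, -1], [0.005, -0.04, 0, 0.079, 0.0221, 0, -1], [0.005, -0.04, 0, 0.079, 0.0221, 0, -1], [0.005, -0.04, 0, 0.079, 0.0221, 0, -1], [0.005, -0.04, 0, 0.079, 0.0221, 0, -1], [0.005, -0.04, 0, 0.079, 0.0221, 0, -1]]
  ]
}}

```text
clock: 2.1
eef_pos: [500.5, -110.1, 368.3]
tcp_rot: [3.139, -0.824, 1.845]
contact_force: [0.9, 1.5, -0.5]
opening: -0.0
grasp_force: 0.0
```

Call:
{"method": "send_rows", "body": {
  "moves": [
    [[0.005, -0.035, 0, 0, 0, 0, -1], [0.005, -0.035, 0, 0, 0, 0, -1], [0.005, -0.035, 0, 0, 0, 0, -1], [0.005, -0.035, 0, 0, 0, 0, -1], [0.005, -0.035, 0, 0, 0, 0, -1], [0.005, -0.035, 0, 0, 0, 0, -1], [0.005, -0.035, 0, 0, 0, 0, -1], [0.005, -0.035, 0, 0, 0, 0, -1], [0.005, -0.035, 0, 0, 0, 0, -1], [0.005, -0.035, 0, 0, 0, 0, -1]]
  ]
}}

```text
clock: 3.1
eef_pos: [550.6, -459.4, 367.7]
tcp_rot: [3.141, -0.821, 1.845]
contact_force: [0.7, -0.1, -0.0]
opening: 0.0
grasp_force: 0.0
```

```bash
cat > st.py <<'E'
from plan import *
s=sense();R=Ro.from_euler('xyz',s["tcp_rot"]);z=R.as_matrix()[:,2];tip=s["eef_pos"]+17*z
loc=lambda o,y,p:np.array([[np.cos(y),np.sin(y)],[-np.sin(y),np.cos(y)]])@(p[:2]-o)
print(s["clock"],"q",s["qpos"].round(2),"tcp",s["eef_pos"].round(1),"tip",tip.round(1),"z",z.round(3),"y",R.as_matrix()[:,1].round(2),"F",s["contact_force"].round(1),"open",round(s["opening"],2))
print("tip in press",loc(PR,PY,tip).round(1),"tip in pedal",loc(PB,BY,tip).round(1))
E
python3 st.py
```

```text
3.1 q [-0.84  0.86  0.74  0.43  2.26 -0.97] tcp [ 550.6 -459.4  367.7] tip [ 547.2 -447.4  356.2] z [-0.197  0.705 -0.682] y [0.96 0.27 0.  ] F [ 0.7 -0.1 -0. ] open 0.0
tip in press [-170.2    1.9] tip in pedal [-717.8  242.2]
```

Call:
{"method": "send_rows", "body": {
  "moves": [
    [[0, 0, -0.04, 0, 0, 0, -1], [0, 0, -0.04, 0, 0, 0, -1], [0, 0, -0.04, 0, 0, 0, -1], [0, 0, -0.04, 0, 0, 0, -1], [0, 0, -0.04, 0, 0, 0, -1], [0, 0, -0.04, 0, 0, 0, -1], [0, 0, -0.03, 0, 0, 0, -1], [0, 0, -0.02, 0, 0, 0, -1], [0, 0, -0.018, 0, 0, 0, -1], [0, 0, 0, 0, 0, 0, -1]]
  ]
}}

```text
clock: 4.1
eef_pos: [549.9, -457.3, 57.9]
tcp_rot: [-3.141, -0.823, 1.844]
contact_force: [-0.7, 0.6, -0.2]
opening: 0.003
grasp_force: 0.0
```

```bash
python3 st.py; python3 - <<'E'
from h import *
f=grab_frame("side");c=f["img"][110:270,130:290,::-1];c=np.clip(c*1.5,0,255).astype(np.uint8)
cv2.imwrite("pics/a.png",cv2.resize(c,(600,600),interpolation=cv2.INTER_CUBIC))
E
```

```text
4.1 q [-0.84  1.1   0.94  0.34  1.86 -1.15] tcp [ 549.9 -457.3   57.9] tip [ 546.6 -445.3   46.3] z [-0.199  0.706 -0.68 ] y [ 0.96  0.27 -0.  ] F [-0.7  0.6 -0.2] open 0.0
tip in press [-168.1    2. ] tip in pedal [-715.7  242.2]
```

View pics/a.png

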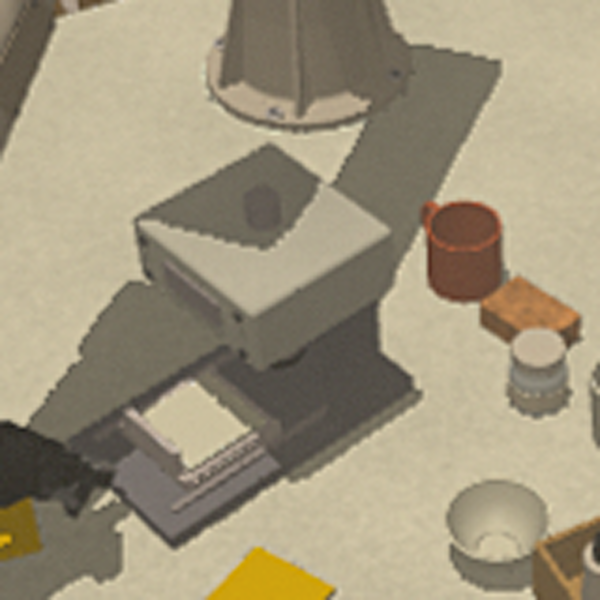

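The side crop shows the shut fingertips at (110,480), in front of the carriage's push plate at (150,440), with the blank flat behind it. Pushing now.

Call:
{"method": "send_rows", "body": {
  "moves": [
    [[-0.0022, 0.0077, 0, 0, 0, 0, -1], [-0.0022, 0.0077, 0, 0, 0, 0, -1], [-0.0022, 0.0077, 0, 0, 0, 0, -1], [-0.0022, 0.0077, 0, 0, 0, 0, -1], [-0.0014, 0.0048, 0, 0, 0, 0, -1], [-0.0014, 0.0048, 0, 0, 0, 0, -1], [-0.0014, 0.0048, 0, 0, 0, 0, -1], [-0.0014, 0.0048, 0, 0, 0, 0, -1], [-0.0014, 0.0048, 0, 0, 0, 0, -1], [-0.0014, 0.0048, 0, 0, 0, 0, -1]]
  ]
}}

```text
clock: 5.15
eef_pos: [533.6, -398.3, 60.4]
tcp_rot: [3.14, -0.82, 1.846]
contact_force: [2.3, -2.2, 1.8]
opening: -0.003
grasp_force: 1.2
```

Call:
{"method": "send_rows", "body": {
  "moves": [
    [[-0.0014, 0.0048, 0, 0, 0, 0, -1], [-0.0014, 0.0048, 0, 0, 0, 0, -1], [-0.0014, 0.0048, 0, 0, 0, 0, -1], [-0.0014, 0.0048, 0, 0, 0, 0, -1], [-0.0014, 0.0048, 0, 0, 0, 0, -1], [-0.0014, 0.0048, 0, 0, 0, 0, -1], [-0.0014, 0.0048, 0, 0, 0, 0, -1], [-0.0014, 0.0048, 0, 0, 0, 0, -1], [-0.0014, 0.0048, 0, 0, 0, 0, -1], [-0.0014, 0.0048, 0, 0, 0, 0, -1]]
  ]
}}

```text
clock: 6.15
eef_pos: [519.3, -350.1, 60.2]
tcp_rot: [3.14, -0.82, 1.845]
contact_force: [3.1, -1.5, -1.1]
opening: -0.001
grasp_force: 1.2
```

```bash
python3 st.py
```

```text
6.15 q [-0.78  0.95  1.26  0.37  1.67 -1.16] tcp [ 519.3 -350.1   60.2] tip [ 516.  -338.1   48.6] z [-0.197  0.704 -0.682] y [0.96 0.27 0.  ] F [ 3.1 -1.5 -1.1] open -0.0
tip in press [-56.6   2.4] tip in pedal [-604.2  239.5]
```

Call:
{"method": "send_rows", "body": {
  "moves": [
    [[-0.0011, 0.0038, 0, 0, 0, 0, -1], [-0.0011, 0.0038, 0, 0, 0, 0, -1], [-0.0011, 0.0038, 0, 0, 0, 0, -1], [-0.0011, 0.0038, 0, 0, 0, 0, -1], [-0.0011, 0.0038, 0, 0, 0, 0, -1], [-0.0011, 0.0038, 0, 0, 0, 0, -1], [-0.0008, 0.0029, 0, 0, 0, 0, -1], [-0.0008, 0.0029, 0, 0, 0, 0, -1], [-0.0005, 0.0019, 0, 0, 0, 0, -1], [0, 0, 0, 0, 0, 0, -1]]
  ]
}}

```text
clock: 7.15
eef_pos: [510.4, -319.6, 60.3]
tcp_rot: [3.141, -0.821, 1.845]
contact_force: [-0.2, -0.3, -0.2]
opening: -0.005
grasp_force: 0.1
```

Call:
{"method": "send_rows", "body": {
  "moves": [
    [[-0.0004, 0.0014, 0, 0, 0, 0, -1], [-0.0004, 0.0014, 0, 0, 0, 0, -1], [-0.0003, 0.001, 0, 0, 0, 0, -1], [-0.0003, 0.001, 0, 0, 0, 0, -1]]
  ]
}}

```text
clock: 7.55
eef_pos: [510.3, -318.8, 60.4]
tcp_rot: [3.138, -0.812, 1.846]
contact_force: [3.3, -21.0, 2.3]
opening: -0.001
grasp_force: 10.3
```

```bash
python3 st.py
```

```text
7.55 q [-0.76  0.91  1.35  0.38  1.62 -1.17] tcp [ 510.3 -318.8   60.4] tip [ 507.  -306.9   48.7] z [-0.194  0.699 -0.688] y [0.96 0.27 0.  ] F [  3.3 -21.    2.3] open -0.0
tip in press [-24.1   2.7] tip in pedal [-571.7  238.9]
```

Call:
{"method": "send_rows", "body": {
  "moves": [
    [[0.0027, -0.0096, 0, 0, 0, 0, -1], [0.0054, -0.0192, 0, 0, 0, 0, -1], [0.0081, -0.0288, 0, 0, 0, 0, -1], [0.0081, -0.0288, 0, 0, 0, 0, -1], [0.0081, -0.0288, 0, 0, 0, 0, -1], [0, 0, 0, 0, 0, 0, -1]]
  ]
}}

```text
clock: 8.15
eef_pos: [541.6, -433.2, 59.6]
tcp_rot: [3.14, -0.819, 1.844]
contact_force: [-0.8, 0.6, -0.4]
opening: -0.001
grasp_force: 0.0
```

```bash
python3 - <<'E'
from h import *
import pickle
f=grab_frame("side");pickle.dump(f,open("g.pkl","wb"));g=pickle.load(open("f.pkl","rb"))["side"]
o=[]
for i in(g,f):
    c=np.clip(i["img"][165:260,140:220,::-1]*1.6,0,255).astype(np.uint8);o.append(cv2.resize(c,None,fx=5,fy=5,interpolation=cv2.INTER_CUBIC))
cv2.imwrite("pics/b.png",np.hstack(o))
E
```

```text
(no output)
```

View pics/b.png

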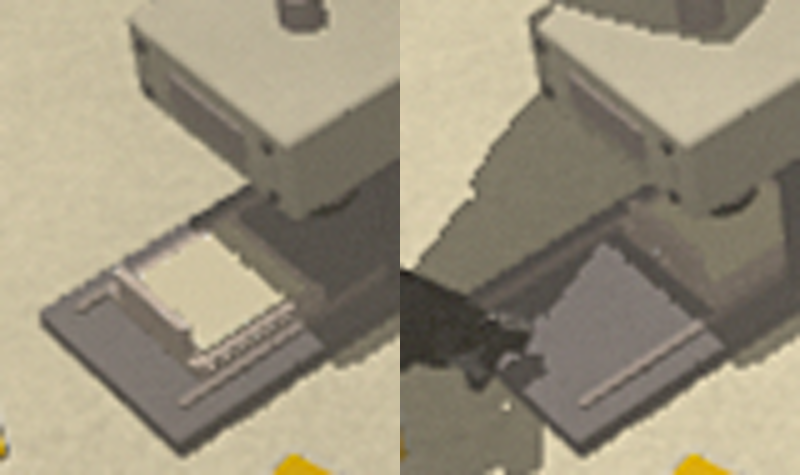

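The left (start) view has the plate's near top corner at (188,330). In the right (now) view the carriage is under the head, and the stop came about 7 mm before the predicted tip position, so I check it closely.

```bash
python3 - <<'E'
from plan import *
import pickle
f=pickle.load(open("g.pkl","rb"))
x0,y0=175,185
c=np.clip((f["img"][y0:y0+50,x0:x0+50,::-1].astype(float)*2.2),0,255).astype(np.uint8);c=cv2.resize(c,(600,600),interpolation=cv2.INTER_CUBIC)
for x,col in((-17,(0,0,255)),(-24,(255,0,0)),(-117,(0,255,0))):
  P=[list(w(PR,PY,x,a))+[b] for a,b in((40,65),(-40,65),(-40,32))]
  q=((proj(f,P)-[x0,y0]+.5)*12);print(x,q.round(0).tolist())
  for p in q: cv2.circle(c,tuple(int(v) for v in p),4,col,1)
cv2.imwrite("pics/c.png",c)
E
```

```text
-17 [[129.0, 246.0], [297.0, 384.0], [306.0, 460.0]]
-24 [[111.0, 258.0], [278.0, 396.0], [288.0, 472.0]]
-117 [[-140.0, 414.0], [26.0, 560.0], [39.0, 635.0]]
```

View pics/c.png

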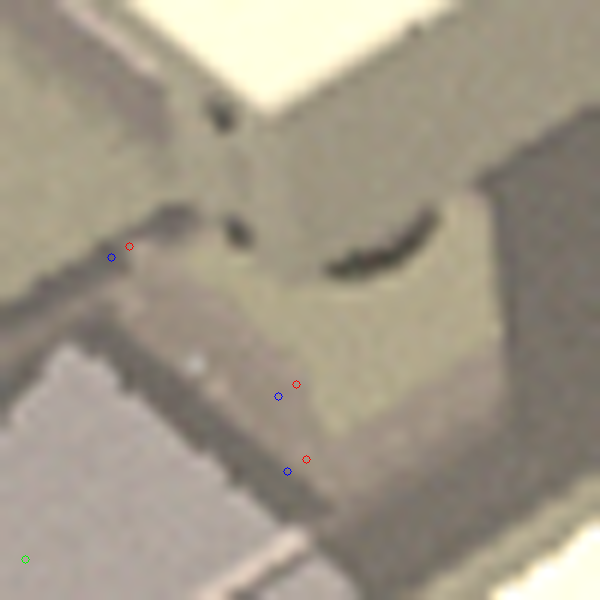

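The stop is real. The upper corner of the 22 mm wide fingertip leads its centre by about 7.5 mm at this tilt, so contact was at press x ≈ -16.6, which is home (-17), with 21 N rising there. Now to the pedal.

Call:
{"method": "send_rows", "body": {
  "moves": [
    [[0, 0, 0.02, 0, 0, 0, -1], [0, 0, 0.04, 0, 0, 0, -1], [0, 0, 0.04, 0, 0, 0, -1], [0, 0, 0.04, 0, 0, 0, -1], [0, 0, 0.04, 0, 0, 0, -1], [0, 0, 0.04, 0, 0, 0, -1], [0, 0, 0.04, 0, 0, 0, -1], [0, 0, 0.04, 0, 0, 0, -1]]
  ]
}}

```text
clock: 9.0
eef_pos: [541.2, -428.7, 363.9]
tcp_rot: [3.14, -0.821, 1.847]
contact_force: [-0.5, -0.4, 0.3]
opening: -0.001
grasp_force: 0.0
```

Call:
{"method": "send_rows", "body": {
  "moves": [
    [[0.0045, 0.0365, 0, 0.0084, 0.0023, 0, -1], [0.0045, 0.0365, 0, 0.0084, 0.0023, 0, -1], [0.0045, 0.0365, 0, 0.0084, 0.0023, 0, -1], [0.0045, 0.0365, 0, 0.0084, 0.0023, 0, -1], [0.0045, 0.0365, 0, 0.0084, 0.0023, 0, -1], [0.0045, 0.0365, 0, 0.0084, 0.0023, 0, -1], [0.0045, 0.0365, 0, 0.0084, 0.0023, 0, -1], [0.0045, 0.0365, 0, 0.0084, 0.0023, 0, -1], [0.0045, 0.0365, 0, 0.0084, 0.0023, 0, -1], [0.0045, 0.0365, 0, 0.0084, 0.0023, 0, -1]]
  ]
}}

```text
clock: 10.0
eef_pos: [585.5, -62.6, 361.9]
tcp_rot: [3.139, -0.908, 1.848]
contact_force: [0.5, 0.1, -0.6]
opening: -0.003
grasp_force: 0.0
```

Call:
{"method": "send_rows", "body": {
  "moves": [
    [[0.0045, 0.0365, 0, 0, 0, 0, -1], [0.0045, 0.0365, 0, 0, 0, 0, -1], [0.0045, 0.0365, 0, 0, 0, 0, -1], [0.0045, 0.0365, 0, 0, 0, 0, -1], [0.0045, 0.0365, 0, 0, 0, 0, -1], [0.0045, 0.0365, 0, 0, 0, 0, -1], [0, 0, 0, 0, 0, 0.025, -1]]
  ]
}}

```text
clock: 10.7
eef_pos: [611.5, 158.1, 362.2]
tcp_rot: [3.138, -0.909, 1.877]
contact_force: [-0.2, -1.0, -0.0]
opening: 0.001
grasp_force: 0.0
```

```bash
python3 st.py
```

```text
10.7 q [-0.13  0.47  1.48  0.8   1.65 -0.57] tcp [611.5 158.1 362.2] tip [607.5 170.9 351.7] z [-0.235  0.753 -0.615] y [0.95 0.3  0.  ] F [-0.2 -1.  -0. ] open 0.0
tip in press [ 408.7 -223.4] tip in pedal [-145.4    0.8]
```

Call:
{"method": "send_rows", "body": {
  "moves": [
    [[0, 0, -0.035, 0, 0, 0, -1], [0, 0, -0.035, 0, 0, 0, -1], [0, 0, -0.035, 0, 0, 0, -1], [0, 0, -0.035, 0, 0, 0, -1], [0, 0, -0.035, 0, 0, 0, -1], [0, 0, -0.035, 0, 0, 0, -1], [0, 0, -0.03, 0, 0, 0, -1], [0, 0, -0.02, 0, 0, 0, -1], [0, 0, -0.014, 0, 0, 0, -1], [0, 0, 0, 0, 0, 0, -1]]
  ]
}}

```text
clock: 11.7
eef_pos: [613.0, 153.7, 85.5]
tcp_rot: [-3.141, -0.908, 1.869]
contact_force: [-0.0, 0.3, -0.2]
opening: -0.002
grasp_force: 0.0
```

```bash
python3 st.py; python3 - <<'E'
from h import *
o=[]
for n,(x0,y0) in(("side",(280,95)),("scene",(100,175))):
    c=np.clip(grab_frame(n)["img"][y0:y0+115,x0:x0+115,::-1]*1.5,0,255).astype(np.uint8);o.append(cv2.resize(c,(400,400),interpolation=cv2.INTER_CUBIC))
cv2.imwrite("pics/d.png",np.hstack(o))
E
```

```text
11.7 q [-0.13  0.8   1.61  0.83  1.34 -0.89] tcp [613.  153.7  85.5] tip [609.  166.5  75. ] z [-0.232  0.753 -0.615] y [ 0.96  0.29 -0.  ] F [-0.   0.3 -0.2] open -0.0
tip in press [ 404.  -223.7] tip in pedal [-150.1    0.6]
```

View pics/d.png

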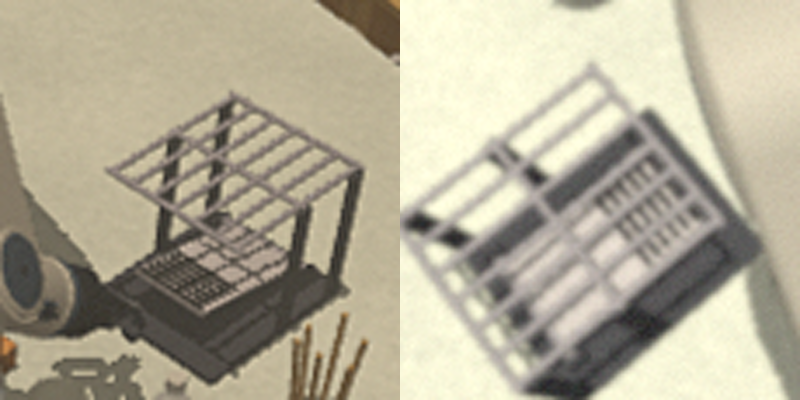

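The side crop shows the fingers at (130,325), in front of the tread at (180,285) and under the roof height. Moving in.

Call:
{"method": "send_rows", "body": {
  "moves": [
    [[-0.0027, 0.0086, 0.0004, 0, 0, 0, -1], [-0.0027, 0.0086, 0.0004, 0, 0, 0, -1], [-0.0027, 0.0086, 0.0004, 0, 0, 0, -1], [-0.0027, 0.0086, 0.0004, 0, 0, 0, -1], [-0.0027, 0.0086, 0.0004, 0, 0, 0, -1], [-0.0027, 0.0086, 0.0004, 0, 0, 0, -1], [-0.0027, 0.0086, 0.0004, 0, 0, 0, -1], [-0.0027, 0.0086, 0.0004, 0, 0, 0, -1], [-0.0027, 0.0086, 0.0004, 0, 0, 0, -1], [-0.0027, 0.0086, 0.0004, 0, 0, 0, -1]]
  ]
}}

```text
clock: 12.8
eef_pos: [586.5, 240.3, 90.3]
tcp_rot: [3.139, -0.907, 1.871]
contact_force: [-0.1, -0.0, -0.7]
opening: -0.003
grasp_force: 0.0
```

Call:
{"method": "send_rows", "body": {
  "moves": [
    [[0, 0, -0.002, 0, 0, 0, -1], [0, 0, -0.002, 0, 0, 0, -1], [0, 0, -0.002, 0, 0, 0, -1], [0, 0, -0.002, 0, 0, 0, -1], [0, 0, -0.002, 0, 0, 0, -1], [0, 0, -0.002, 0, 0, 0, -1]]
  ]
}}

```text
clock: 13.4
eef_pos: [586.8, 239.4, 78.1]
tcp_rot: [3.139, -0.908, 1.871]
contact_force: [0.6, -1.0, 3.6]
opening: -0.002
grasp_force: 1.5
```

```bash
python3 st.py
```

```text
13.4 q [-0.01  0.77  1.69  0.92  1.24 -0.89] tcp [586.8 239.4  78.1] tip [582.9 252.2  67.6] z [-0.231  0.753 -0.616] y [0.96 0.29 0.  ] F [ 0.6 -1.   3.6] open -0.0
tip in press [ 493.6 -221.7] tip in pedal [-60.5   0.1]
```

Call:
{"method": "send_rows", "body": {
  "moves": [
    [[0, 0, -0.002, 0, 0, 0, -1], [0, 0, -0.002, 0, 0, 0, -1], [0, 0, -0.002, 0, 0, 0, -1], [0, 0, -0.002, 0, 0, 0, -1], [0, 0, -0.002, 0, 0, 0, -1], [0, 0, -0.002, 0, 0, 0, -1], [0, 0, -0.002, 0, 0, 0, -1], [0, 0, -0.002, 0, 0, 0, -1], [0, 0, -0.001, 0, 0, 0, -1]]
  ]
}}

```text
clock: 14.3
eef_pos: [586.9, 239.6, 61.2]
tcp_rot: [3.139, -0.907, 1.871]
contact_force: [0.8, -3.5, 5.0]
opening: -0.004
grasp_force: 2.3
```

Call:
{"method": "send_rows", "body": {
  "moves": [
    [[0, 0, -0.0005, 0, 0, 0, -1], [0, 0, -0.0005, 0, 0, 0, -1], [0, 0, -0.0005, 0, 0, 0, -1], [0, 0, -0.0005, 0, 0, 0, -1]]
  ]
}}

```text
clock: 14.7
eef_pos: [586.8, 239.6, 59.4]
tcp_rot: [3.139, -0.907, 1.871]
contact_force: [1.7, -4.6, 6.2]
opening: -0.001
grasp_force: 2.5
```

Call:
{"method": "send_rows", "body": {
  "moves": [
    [[0, 0, -0.0005, 0, 0, 0, -1], [0, 0, -0.0005, 0, 0, 0, -1], [0, 0, -0.0005, 0, 0, 0, -1], [0, 0, -0.0005, 0, 0, 0, -1]]
  ]
}}

```text
clock: 15.1
eef_pos: [586.9, 239.6, 57.8]
tcp_rot: [3.139, -0.908, 1.872]
contact_force: [1.5, -5.6, 8.8]
opening: 0.001
grasp_force: 4.2
```

Call:
{"method": "send_rows", "body": {
  "moves": [
    [[0, 0, -0.0005, 0, 0, 0, -1], [0, 0, -0.0005, 0, 0, 0, -1], [0, 0, -0.0005, 0, 0, 0, -1]]
  ]
}}

```text
clock: 15.4
eef_pos: [586.9, 239.5, 56.4]
tcp_rot: [3.138, -0.908, 1.872]
contact_force: [0.6, -5.8, 8.3]
opening: -0.0
grasp_force: 4.4
```

Call:
{"method": "send_rows", "body": {
  "moves": [
    [[0, 0, -0.0005, 0, 0, 0, -1], [0, 0, -0.0005, 0, 0, 0, -1], [0, 0, -0.0005, 0, 0, 0, -1]]
  ]
}}

```text
clock: 15.7
eef_pos: [586.9, 239.4, 54.9]
tcp_rot: [3.138, -0.908, 1.872]
contact_force: [0.5, -7.4, 9.5]
opening: -0.001
grasp_force: 4.7
```

Call:
{"method": "send_rows", "body": {
  "moves": [
    [[0, 0, -0.0005, 0, 0, 0, -1], [0, 0, -0.0005, 0, 0, 0, -1], [0, 0, -0.0005, 0, 0, 0, -1]]
  ]
}}

```text
clock: 16.0
eef_pos: [587.0, 239.4, 53.4]
tcp_rot: [3.138, -0.908, 1.872]
contact_force: [1.5, -7.0, 10.4]
opening: 0.0
grasp_force: 4.9
```

Call:
{"method": "send_rows", "body": {
  "moves": [
    [[0, 0, -0.0005, 0, 0, 0, -1], [0, 0, -0.0005, 0, 0, 0, -1]]
  ]
}}

```text
clock: 16.2
eef_pos: [587.0, 239.3, 52.5]
tcp_rot: [3.138, -0.908, 1.872]
contact_force: [0.8, -7.8, 10.3]
opening: -0.001
grasp_force: 5.1
```

Call:
{"method": "send_rows", "body": {
  "moves": [
    [[0, 0, -0.0005, 0, 0, 0, -1], [0, 0, -0.0005, 0, 0, 0, -1]]
  ]
}}

```text
clock: 16.4
eef_pos: [587.0, 239.3, 51.5]
tcp_rot: [3.138, -0.908, 1.872]
contact_force: [0.3, -8.5, 10.3]
opening: -0.003
grasp_force: 5.2
```

Call:
{"method": "send_rows", "body": {
  "moves": [
    [[0, 0, -0.0005, 0, 0, 0, -1], [0, 0, -0.0005, 0, 0, 0, -1]]
  ]
}}

```text
clock: 16.6
eef_pos: [587.0, 239.3, 50.6]
tcp_rot: [3.138, -0.908, 1.872]
contact_force: [1.7, -7.7, 10.7]
opening: 0.002
grasp_force: 5.4
```

Call:
{"method": "send_rows", "body": {
  "moves": [
    [[0, 0, -0.0005, 0, 0, 0, -1], [0, 0, -0.0005, 0, 0, 0, -1]]
  ]
}}

```text
clock: 16.8
eef_pos: [587.0, 239.3, 49.9]
tcp_rot: [3.138, -0.908, 1.872]
contact_force: [0.0, -10.9, 15.4]
opening: 0.001
grasp_force: 7.6
```

Call:
{"method": "send_rows", "body": {
  "moves": [
    [[0, 0, -0.0005, 0, 0, 0, -1], [0, 0, -0.0005, 0, 0, 0, -1]]
  ]
}}

```text
clock: 17.0
eef_pos: [587.1, 239.3, 49.7]
tcp_rot: [3.137, -0.909, 1.873]
contact_force: [-1.1, -13.3, 20.2]
opening: -0.0
grasp_force: 10.5
```

The force climbed from 10.7 N to 20 N while travel stopped, so the pedal is on its bolt at about 13 N. I hold it there.

Call:
{"method": "send_rows", "body": {
  "moves": [
    [[0, 0, -0.0003, 0, 0, 0, -1], [0, 0, 0, 0, 0, 0, -1], [0, 0, 0, 0, 0, 0, -1], [0, 0, 0, 0, 0, 0, -1], [0, 0, 0, 0, 0, 0, -1], [0, 0, 0, 0, 0, 0, -1], [0, 0, 0, 0, 0, 0, -1], [0, 0, 0, 0, 0, 0, -1], [0, 0, 0, 0, 0, 0, -1], [0, 0, 0, 0, 0, 0, -1]]
  ]
}}

```text
clock: 18.0
eef_pos: [587.1, 239.3, 49.7]
tcp_rot: [3.137, -0.91, 1.873]
contact_force: [-0.9, -12.4, 20.6]
opening: -0.003
grasp_force: 10.2
```

Call:
{"method": "send_rows", "body": {
  "moves": [
    [[0, 0, 0, 0, 0, 0, -1], [0, 0, 0, 0, 0, 0, -1], [0, 0, 0, 0, 0, 0, -1], [0, 0, 0, 0, 0, 0, -1], [0, 0, 0, 0, 0, 0, -1]]
  ]
}}

```text
clock: 18.5
eef_pos: [587.1, 239.3, 49.7]
tcp_rot: [3.137, -0.91, 1.873]
contact_force: [-1.6, -12.7, 19.8]
opening: 0.001
grasp_force: 10.2
```

Call:
{"method": "send_rows", "body": {
  "moves": [
    [[0, 0, 0.002, 0, 0, 0, -1], [0, 0, 0.003, 0, 0, 0, -1], [0, 0, 0.004, 0, 0, 0, -1], [0, 0, 0.004, 0, 0, 0, -1], [0, 0, 0.004, 0, 0, 0, -1], [0, 0, 0.004, 0, 0, 0, -1], [0, 0, 0.004, 0, 0, 0, -1], [0, 0, 0.004, 0, 0, 0, -1], [0, 0, 0.004, 0, 0, 0, -1], [0, 0, 0.004, 0, 0, 0, -1]]
  ]
}}

```text
clock: 19.5
eef_pos: [586.5, 239.4, 84.3]
tcp_rot: [3.14, -0.907, 1.871]
contact_force: [-0.2, -0.2, -0.8]
opening: -0.003
grasp_force: 0.0
```

```bash
python3 st.py
```

```text
19.5 q [-0.01  0.76  1.69  0.92  1.24 -0.88] tcp [586.5 239.4  84.3] tip [582.6 252.2  73.8] z [-0.231  0.753 -0.616] y [0.96 0.29 0.  ] F [-0.2 -0.2 -0.8] open -0.0
tip in press [ 493.7 -221.4] tip in pedal [-60.4   0.4]
```

Call:
{"method": "send_rows", "body": {
  "moves": [
    [[0.0027, -0.0086, 0.0003, 0, 0, 0, -1], [0.0027, -0.0086, 0, 0, 0, 0, -1], [0.0027, -0.0086, 0, 0, 0, 0, -1], [0.0027, -0.0086, 0, 0, 0, 0, -1], [0.0027, -0.0086, 0, 0, 0, 0, -1], [0.0027, -0.0086, 0, 0, 0, 0, -1], [0.0027, -0.0086, 0, 0, 0, 0, -1], [0.0027, -0.0086, 0, 0, 0, 0, -1], [0.0027, -0.0086, 0, 0, 0, 0, -1], [0.0027, -0.0086, 0, 0, 0, 0, -1]]
  ]
}}

```text
clock: 20.5
eef_pos: [613.9, 152.9, 84.8]
tcp_rot: [3.139, -0.907, 1.871]
contact_force: [-0.1, 0.2, 0.3]
opening: -0.001
grasp_force: 0.0
```

Call:
{"method": "send_rows", "body": {
  "moves": [
    [[0, 0, 0.02, 0, 0, 0, -1], [0, 0, 0.035, 0, 0, 0, -1], [0, 0, 0.035, 0, 0, 0, -1], [0, 0, 0.035, 0, 0, 0, -1], [0, 0, 0.035, 0, 0, 0, -1], [0, 0, 0.035, 0, 0, 0, -1], [0, 0, 0.02, 0, 0, 0, -1], [0, 0, 0, 0, 0, 0, -1], [0, 0, 0, 0, 0, 0, -1]]
  ]
}}

```text
clock: 21.4
eef_pos: [613.4, 153.7, 299.8]
tcp_rot: [3.139, -0.907, 1.872]
contact_force: [-0.3, -0.2, -0.5]
opening: -0.002
grasp_force: 0.0
```

```bash
python3 st.py; python3 - <<'E'
from h import *
import pickle
fs=pickle.load(open("f.pkl","rb"));g=pickle.load(open("g.pkl","rb"))
f=grab_frame("side");n=lambda a,b,x0,x1,y0,y1:np.abs(a["img"].astype(int)-b["img"])[y0:y1,x0:x1].max(2)
# pedal region vs start; carriage region vs after push
d=n(f,fs["side"],305,392,120,205);print("pedal diff frac",(d>30).mean())
d=n(f,g,188,245,185,235);print("carriage diff frac",(d>30).mean())
o=[]
for im,(x0,y0) in((f,(170,130)),(f,(290,110))):
    c=np.clip(im["img"][y0:y0+110,x0:x0+110,::-1]*1.6,0,255).astype(np.uint8);o.append(cv2.resize(c,(400,400),interpolation=cv2.INTER_CUBIC))
cv2.imwrite("pics/e.png",np.hstack(o))
E
```

```text
21.4 q [-0.13  0.53  1.53  0.8   1.57 -0.64] tcp [613.4 153.7 299.8] tip [609.4 166.5 289.3] z [-0.231  0.753 -0.616] y [0.96 0.29 0.  ] F [-0.3 -0.2 -0.5] open -0.0
tip in press [ 403.9 -224.1] tip in pedal [-150.2    0.2]
pedal diff frac 0.07897227856659905
carriage diff frac 0.004912280701754386
```

View pics/e.png

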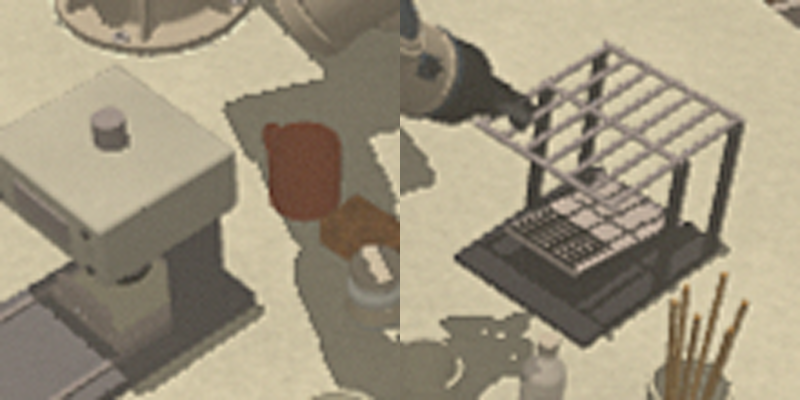

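The blank and carriage are still under the head at (110,300). The stamp is up at (135,270), the pedal is back up at (575,235), the ware is in place and the arm is clear. Handing in.

```bash
python3 -c "
from rig import sign_off
print(sign_off())"
```

```text
the job is handed in; nothing more can be done
None
```

I handed the job in at 21.4 s: the carriage was pushed home, the pedal was held on its stop for about 1.5 s at roughly 13 N and let back up, and the last pictures show the blank under the head and the ware in place; contact of stamp and blank is inferred from the bottomed pedal, and `sign_off()` gave no verdict.

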